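Weigh out alloy rings on a spring scale

ROBOT

A 6-joint arm with a two-finger parallel gripper is mounted at the origin on the work surface. World frame = base frame: x ahead of the robot, y to its left, z up, the work surface at z = 0. Lengths are in m, angles in rad, forces in N, time in s.
With the tool pointing down it reaches from about 0.225 to 0.875 m from the base axis. Payload 3.4 kg.
Tool frame: the origin (TCP) lies at the very end of the fingers, on their centre line; the grasp point (between the pads) lies r.pinch_z behind it (r.pinch_z is the distance from the TCP to the grasp point, in m); z points along the fingers, y is the direction in which the jaws open and shut (so a half turn about z gives the same grasp; the last joint's range is limited). The gripper opens to 85 mm and grips with 20 to 120 N. Pads are 22 mm wide; open, the fingers measure 114 mm over their backs; the gripper's body (76 mm by 85 mm) begins 54 mm behind the grasp point. The pads swing forward as they close: fully open they stand 13 mm farther back than shut.
Start: joints at [-1.246, 0.276, 1.505, -0, 1.361, -0.121], TCP at [0.248, -0.519, 0.231] pointing down, gripper open.
Joint ranges: [-2.89, 2.89], [-0.75, 2.08], [0.22, 2.7], [-1.18, 4.32], [0.11, 2.71], [-2.7, 2.7]. Speed limits (rad/s): [2.57, 2.57, 3.14, 3.14, 3.14, 3.14].

INTERFACE

Orientations are given as a unit quaternion [w, x, y, z].
In Python, from plant import r gives the robot as it stands.
- The arm moves only by the tool send_rows, never from a script. Its argument "deltas" is a list of rows, each a list of 6 numbers: the shift along the tool's x, y, z in cm, then the turn, a rotation vector about the tool's x, y, z in rad. A call has 1 to 20 rows; each row shifts and turns the pose as measured when the row begins, along the tool's axes as they then stand; what a row does not reach is not made up. A row lasts 1/10 s, in which the tool goes at most 50 mm and 8.59 degrees, less where a joint would pass 70% of its speed; a pose out of reach is approached as far as the arm can. A call is refused whole if a number of a shift passes 5 or a number of a turn 0.15, either way. A call with a gripper value outside its range is refused whole. "fingers" is the opening, from -1 (shut) to 1 (fully open), set as the call begins (left out, the last holds). The fingers move at their own pace and stop on an object; the grip force is fixed at half the most. Time passes only in rows, so rows that do not move let the fingers close. It gives the time, the measured TCP pose, the force and the opening at its end, in the units of the state.
- r.read_state(): the state, without advancing time (a new reading comes with each control period).
- r.grab_frame(name): name is "scene" or "top" or "wrist"; returns a dict with "img" (384x512x3 uint8, blue, green, red), "fx", "fy", "cx", "cy" (pixels), "D" ([k1, k2, p1, p2, k3] as OpenCV has them; the pictures are not rectified), "camera_from_world" (4x4, takes a point from world to camera coordinates). Camera axes: x right, y down, z forward; pixel columns grow to the right and rows downward; lengths in m; the calibration is good to about 2 mm. A picture is of the moment at which its call begins. There is no depth.
- r.hand_in(): hands the job in, once; it reports no verdict.
The state is a dict: "clock": time; "joint_pos": joint angles; "qd": joint speeds; "joint_torque": joint torques, N m; "ee_pos": TCP position; "ee_rot": TCP orientation; "force": force on the tool from outside, world axes, zero at the start; "ft_torque": the same for the moment, N m; "opening": finger opening in m.
Only numpy, scipy, OpenCV 4.12 (cv2) and the standard library are available. Lean on these libraries where they do the work, as an engineer would, in place of code of your own. Each camera call takes 0.05 s, during which the arm holds its last target.

TASK

Weigh out a charge of casting alloy: slip metal rings from the blue mat over the brass spindle of the spring scale, one after another, until the orange pointer comes to rest inside the green band. The rings on the scale must lie flat in a stack around the spindle, and rings not needed must stay lying flat on the mat or bench. Load the pan gently, never driving the pointer down into the red overload band, and leave the denture cast, spatula and crucible where they are.

Things in the scene. Friction and masses are not known exactly. Their poses are not given: they have to be found in the camera images.
- pan (a joint): how far the pan (with its orange pointer) has sunk, in m: 0 = up, grows downward, end stop 0.058. Green band 0.026 to 0.044, red overload band from 0.054. Spring about 150 N/m, damped, settles in under 1 s. Empty it rests between 0 and 0.009 (its weight varies); each ring sinks it 10 to 14 mm more, so two or three rings are needed
- pan_centre (a point): centre of the flat top of the round steel pan (90 mm across), 104 mm above the bench less the pan's travel. On the pan stands a brass spindle 11 mm thick, 42 mm tall, flat-topped, 1 mm chamfer, swinging round the centre only if pushed hard. Its axis is 6 mm off this point, in a direction that always differs and is not reported: see or feel for it. A ring that misses rests on its top
- scale: fixed grey scale housing, 130 (x) by 180 (y) by 36 mm high; origin on the bench under the pan's centre; reaches 70 mm to -y, 110 mm to +y. Other sides of the pan are clear: only in +y an upright gauge plate stands
- gauge (a point): middle of the green band on the +x face of the white gauge plate (36 mm wide in y, 8 mm thick in x, 84 mm in +y from the pan's centre, top 114 mm above the bench; same axes as the scale). The orange pointer runs from the pan along y in front of that face
- mat: blue mat, 190 by 190 by 3 mm, fixed; origin at the centre of its underside, axes along its sides. The four rings start on it about 96 mm apart
- ring0: metal alloy ring, outer diameter 48 mm, hole 16 mm (straight, no chamfer), 13 mm thick, about 0.18 kg (varies by 12 percent); starts lying flat on the mat; origin at the centre of its underside, z along its axis
- ring1: metal alloy ring, outer diameter 48 mm, hole 16 mm (straight, no chamfer), 13 mm thick, about 0.18 kg (varies by 12 percent); starts lying flat on the mat; origin at the centre of its underside, z along its axis
- ring2: metal alloy ring, outer diameter 48 mm, hole 16 mm (straight, no chamfer), 13 mm thick, about 0.18 kg (varies by 12 percent); starts lying flat on the mat; origin at the centre of its underside, z along its axis
- ring3: metal alloy ring, outer diameter 48 mm, hole 16 mm (straight, no chamfer), 13 mm thick, about 0.18 kg (varies by 12 percent); starts lying flat on the mat; origin at the centre of its underside, z along its axis
- denture: terracotta stone cast carrying a pink denture, 66 by 74 mm, 43 mm tall, origin at the centre of its underside; leave alone
- spatula: lab spatula 170 mm long lying along its x, about 20 mm high or less; leave alone
- crucible: small white cup, 56 mm across, 45 mm tall, origin at the centre of its underside; leave alone
Things that resemble listed ones, but are neither listed nor needed, are in the scene too. There is more than one size of the scale; the job needs the middle-sized.

How it is judged:
By the outcome, as a careful person would: the job done as asked, in the order asked, and still so for the second after the job is handed in, with the robot touching nothing.
It also fails if it takes over 72 s, if anything falls off the work surface, if the arm or the gripper's body presses on something with over 40 N, if the wrist force passes 120 N, or if a joint passes its speed limit or range.

## Working session

There is one attempt and no reset: what is moved stays moved. The work goes in short steps, Python scripts to look and compute and a tool call to move; the robot and the scene stay as the last step left them, time stands still between calls to the robot, and variables do not carry over. Pictures are saved under pics/ and viewed, and the job is handed in when it is done.

Besides the shell and the picture viewer there is one more tool, called after "Emit:" by a JSON object that holds its "method" and its "body", one argument or row to a line. send_rows: Moves the arm, as the interface text tells. Its arguments: {"type":"object","properties":{"deltas":{"type":"array"},"fingers":{"type":"number"}},"required":["deltas"]}

```bash
ls; mkdir -p pics; python3 - <<'E'
from plant import r
import cv2
print(r.read_state(), r.pinch_z)
for n in ("scene","top","wrist"):
    f=r.grab_frame(n); cv2.imwrite(f"pics/{n}0.png",f["img"])
    print(n,f["fx"],f["fy"],f["cx"],f["cy"],f["D"],f["camera_from_world"])
E
```

```text
pics
{'clock': 0.0, 'joint_pos': array([-1.24600572e+00,  2.76605744e-01,  1.50613372e+00, -1.44508207e-05,
        1.36069095e+00, -1.20994335e-01]), 'qd': array([ 8.26400830e-04,  1.37845289e-03,  1.39012685e-04, -7.94856220e-04,
        7.72127715e-05,  3.21027067e-04]), 'joint_torque': array([-2.36487234e-03, -4.16775334e+01, -2.45804143e+01, -1.33275153e-04,
        1.13292964e-02, -8.79111866e-06]), 'ee_pos': array([ 0.2477451 , -0.51830828,  0.23043334]), 'ee_rot': array([-9.13398492e-04,  9.75261399e-01,  2.21052842e-01, -1.00499047e-04]), 'force': array([ 0.04985156, -1.0307182 , -0.41552421]), 'ft_torque': array([ 0.00743872,  0.03750144, -0.02061238]), 'opening': 0.08530960139000153} 0.0187
scene 398.34963502030786 398.34963502030786 251.2021514872818 188.1515096846311 [0.03999296 0.         0.         0.         0.        ] [[ 0.62050949  0.78419315 -0.00301331 -0.34627167]
 [ 0.66741829 -0.53011856 -0.52299822 -0.32931429]
 [-0.41172903  0.32251422 -0.85232845  1.40962321]
 [ 0.          0.          0.          1.        ]]
top 391.07984381380174 391.07984381380174 254.9253321615834 192.7850364212016 [-0.04278533  0.          0.          0.          0.        ] [[ 0.01117205 -0.99991808  0.0062467  -0.02030762]
 [-0.98464271 -0.01208941 -0.1741625   0.59737181]
 [ 0.17422375 -0.00420501 -0.98469711  0.87468241]
 [ 0.          0.          0.          1.        ]]
wrist 304.5173373934088 304.5173373934088 250.80997562348335 194.8498781520077 [-0.07938465  0.          0.          0.          0.        ] [[ 0.43029545 -0.90268636 -0.001776   -0.57476746]
 [-0.85716987 -0.4092138   0.31273612 -0.03953943]
 [-0.2830294  -0.1330466  -0.94983839  0.38052957]
 [ 0.          0.          0.          1.        ]]
```

View pics/scene0.png

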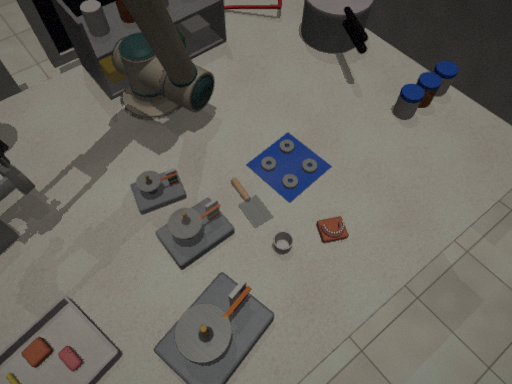

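View pics/top0.png

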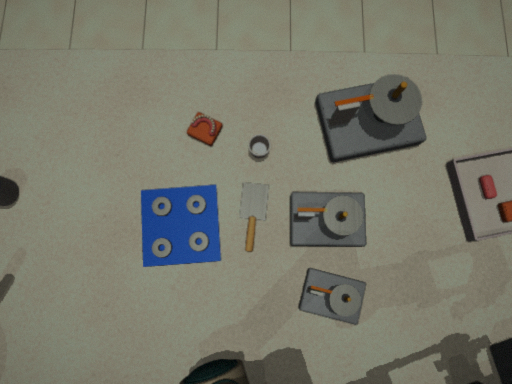

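View pics/wrist0.png

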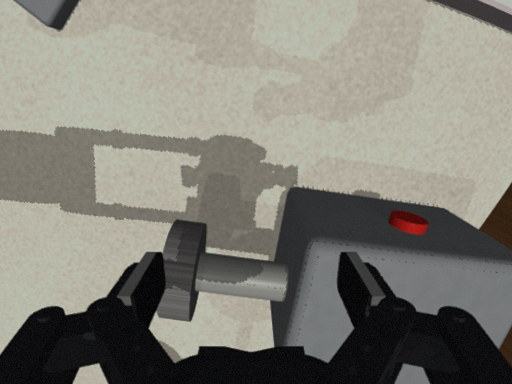

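Three scales could be taken for the target: large at top (370,118), middle at (328,218) and small at (333,295). The middle one, with pan at (343,216), is the job's; I'll check its housing measures 130x180 mm. The rings are on the blue mat at top (162,206), (196,204), (161,247) and (198,242). Other ring-like things are the crucible rim (259,148) and the denture (205,128). In the wrist view a vice or motor stands under the gripper.

```bash
cat > h.py <<'E'
from plant import r
import cv2, numpy as np
def ray(f,uv):
    K=np.array([[f["fx"],0,f["cx"]],[0,f["fy"],f["cy"]],[0,0,1]])
    n=cv2.undistortPoints(np.array([[uv]],float),K,np.array(f["D"],float))[0,0]
    T=np.array(f["camera_from_world"]);R,t=T[:3,:3],T[:3,3]
    return -R.T@t, R.T@np.array([n[0],n[1],1])
def onz(f,uv,z):
    c,d=ray(f,uv); return c+d*(z-c[2])/d[2]
def proj(f,p):
    K=np.array([[f["fx"],0,f["cx"]],[0,f["fy"],f["cy"]],[0,0,1]])
    T=np.array(f["camera_from_world"])
    return cv2.projectPoints(np.array([p],float),cv2.Rodrigues(T[:3,:3])[0],T[:3,3],K,np.array(f["D"],float))[0][0,0]
def tri(fs,uvs):
    A=np.zeros((3,3));b=np.zeros(3)
    for f,uv in zip(fs,uvs):
        c,d=ray(f,uv);d=d/np.linalg.norm(d);P=np.eye(3)-np.outer(d,d);A+=P;b+=P@c
    return np.linalg.solve(A,b)
E
python3 - <<'E'
from h import *
f=r.grab_frame("top");s=r.grab_frame("scene")
im=f["img"]
cv2.imwrite("pics/tc.png",cv2.resize(im[170:335,270:400],None,fx=4.5,fy=3.5 if 0 else 3.6,interpolation=cv2.INTER_CUBIC))
cv2.imwrite("pics/sc.png",cv2.resize(s["img"][190:275,150:245],None,fx=6,fy=6,interpolation=cv2.INTER_CUBIC))
hsv=cv2.cvtColor(im,cv2.COLOR_BGR2HSV)
blue=cv2.inRange(hsv,(105,120,60),(130,255,255))
cs,h=cv2.findContours(blue,cv2.RETR_CCOMP,cv2.CHAIN_APPROX_NONE)
for c,hh in zip(cs,h[0]):
    a=cv2.contourArea(c)
    if a>100:
        (x,y),sz,an=cv2.minAreaRect(c); e=cv2.fitEllipse(c)
        z=0.003 if hh[3]<0 else 0.016
        print(a,x,y,sz,an,hh[3],onz(f,(x,y),z).round(4),"ell",onz(f,e[0],z).round(4))
cs=[c for c in cs if cv2.contourArea(c)>3000]
for p in cv2.boxPoints(cv2.minAreaRect(cs[0])): print("mat",onz(f,p,.003).round(4))
for uv in [(292,192),(366,193),(366,246),(290,246)]: print("scale",onz(f,uv,.036).round(4))
for uv in [(308,269),(366,283),(357,323),(299,308)]: print("small",onz(f,uv,.025).round(4))
E
```

```text
5669.0 179.24111938476562 225.37564086914062 (76.30558776855469, 78.08676147460938) 85.91438293457031 -1 [0.5225 0.1721 0.003 ] ell [0.5219 0.171  0.003 ]
345.5 161.25001525878906 247.25003051757812 (20.50609588623047, 21.21320343017578) 45.0 4 [0.4679 0.2108 0.016 ] ell [0.4678 0.2105 0.016 ]
342.0 198.50003051757812 241.00003051757812 (20.50609588623047, 20.50609588623047) 45.0 4 [0.4841 0.1214 0.016 ] ell [0.484  0.1217 0.016 ]
330.5 161.25001525878906 205.75001525878906 (19.79899024963379, 20.50609588623047) 45.0 4 [0.5689 0.216  0.016 ] ell [0.5686 0.2159 0.016 ]
331.5 195.5 204.0 (21.0, 20.0) 0.0 4 [0.5743 0.132  0.016 ] ell [0.5742 0.1314 0.016 ]
mat [0.6095 0.2808 0.003 ]
mat [0.6261 0.0857 0.003 ]
mat [0.438  0.0672 0.003 ]
mat [0.4221 0.256  0.003 ]
scale [ 0.6035 -0.103   0.036 ]
scale [ 0.6033 -0.2829  0.036 ]
scale [ 0.4756 -0.2781  0.036 ]
scale [ 0.4739 -0.0976  0.036 ]
small [ 0.4207 -0.1412  0.025 ]
small [ 0.3891 -0.2784  0.025 ]
small [ 0.2976 -0.2544  0.025 ]
small [ 0.3308 -0.1193  0.025 ]
```

View pics/tc.png

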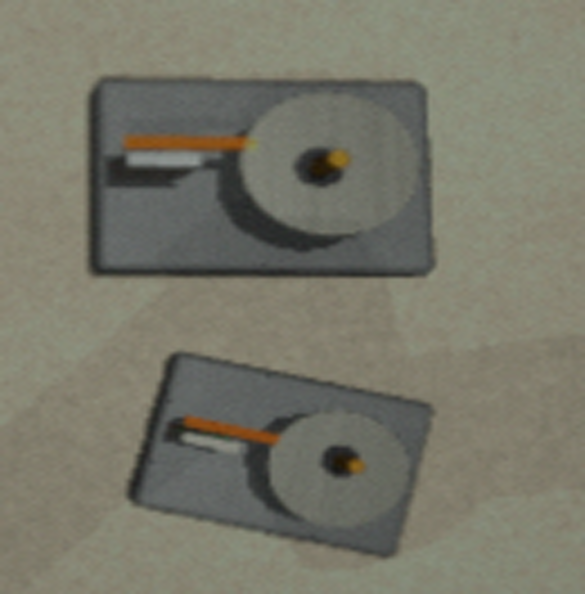

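View pics/sc.png

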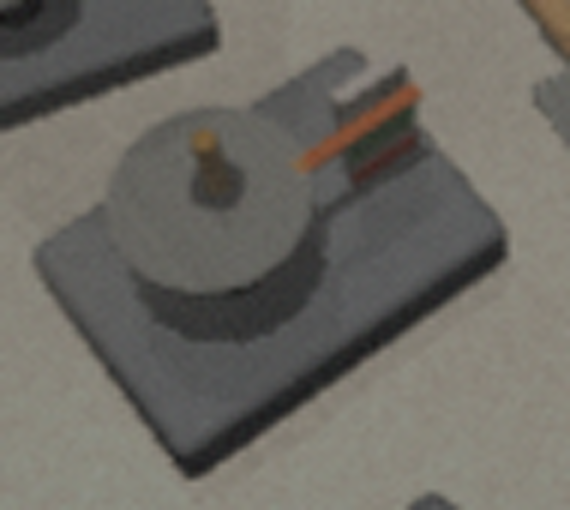

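Emit:
{"method": "send_rows", "body": {
  "deltas": [
    [0,0,-1,0,0,-0.15],
    [0,0,-1,0,0,-0.15],
    [0,0,-1,0,0,-0.15],
    [0,0,-1,0,0,-0.15],
    [0,0,-1,0,0,-0.15],
    [0,0,-1,0,0,-0.15],
    [0,0,-1,0,0,-0.15],
    [0,0,0,0,0,-0.07]
  ]
}}

```text
clock: 1.05
ee_pos: [0.2475, -0.5175, 0.3015]
ee_rot: [-0.003, 0.705, 0.709, 0.001]
force: [0.1, 0.1, -0.5]
opening: 0.0851
```

```bash
python3 - <<'E'
from h import *
from scipy.spatial.transform import Rotation as R
s=r.read_state();w,x,y,z=s["ee_rot"];M=R.from_quat([x,y,z,w])
print(s["clock"],s["ee_pos"],s["joint_pos"]);print(M.as_matrix().round(3))
f=r.grab_frame("wrist");T=np.array(f["camera_from_world"]);c=-T[:3,:3].T@T[:3,3]
print("cam in tool",M.inv().apply(c-s["ee_pos"]), (T[:3,:3]@M.as_matrix()).round(3))
# spindle tip
fs=[r.grab_frame(n) for n in("top","scene")]
for f,(a,b,c,d) in zip(fs,[(205,225,335,352),(208,222,178,192)]):
    hsv=cv2.cvtColor(f["img"],cv2.COLOR_BGR2HSV);m=cv2.inRange(hsv,(12,110,60),(32,255,255))
    ys,xs=np.nonzero(m[a:b,c:d]);print(len(xs),xs.mean()+c,ys.mean()+a,xs.min()+c,xs.max()+c,ys.min()+a,ys.max()+a)
print(tri(fs,[(345,215.2),(184,213)]), onz(fs[0],(343,216),.1),onz(fs[1],(185,224),.1))
E
```

```text
1.05 [ 0.24747084 -0.51752076  0.30147608] [-1.24605343e+00  2.46970363e-01  1.37395124e+00  3.67965790e-05
  1.52630947e+00 -1.25151591e+00]
[[-0.005  1.    -0.002]
 [ 1.     0.005  0.005]
 [ 0.005 -0.002 -1.   ]]
cam in tool [ 0.07978378  0.00097495 -0.14225222] [[-0.001  1.     0.001]
 [-0.95  -0.001 -0.312]
 [-0.312 -0.001  0.95 ]]
21 344.6190476190476 213.76190476190476 342 347 212 216
8 183.875 213.125 183 185 212 214
[ 0.5373168  -0.20234838  0.14153337] [ 0.53895057 -0.21029327  0.1       ] [ 0.54545598 -0.20819263  0.1       ]
```

Emit:
{"method": "send_rows", "body": {
  "deltas": [
    [3,3,0,0,0,0],
    [3,3,0,0,0,0],
    [3,3,0,0,0,0],
    [3,3,0,0,0,0],
    [3,3,0,0,0,0],
    [3,3,0,0,0,0],
    [3,3,0,0,0,0],
    [3,3,0,0,0,0],
    [3,3,0,0,0,0],
    [2,2,2,0,0,0],
    [0,0,3,0,0,0],
    [0,0,3,0,0,0],
    [0,0,0,0,0,0]
  ]
}}

```text
clock: 2.5
ee_pos: [0.5505, -0.2169, 0.2127]
ee_rot: [-0.007, 0.717, 0.697, 0.002]
force: [0.1, -0.0, -0.1]
opening: 0.0855
```

```bash
python3 - <<'E'
from h import *
f=r.grab_frame("wrist");cv2.imwrite("pics/w1.png",f["img"])
s=r.read_state();print(s["ee_pos"],s["ee_rot"]); print(proj(f,(.537,-.202,.1415)))
E
```

```text
[ 0.55170196 -0.21770876  0.21498584] [-0.0047854   0.71662387  0.69743758  0.00285457]
[231.4678794  189.60188431]
```

View pics/w1.png

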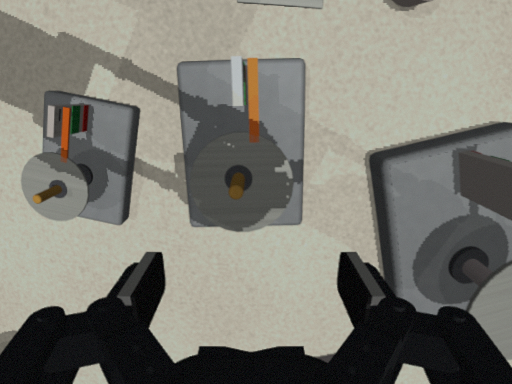

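```bash
python3 - <<'E'
from h import *
im=cv2.imread("pics/w1.png")
cv2.imwrite("pics/w1c.png",cv2.resize(im[120:240,180:310],None,fx=5,fy=5,interpolation=cv2.INTER_CUBIC))
E
```

```text
(no output)
```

View pics/w1c.png

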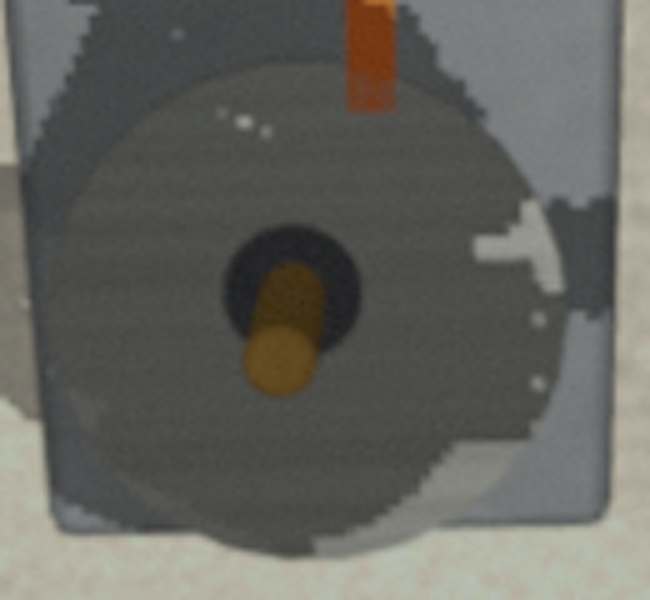

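```bash
python3 - <<'E'
from h import *
f=r.grab_frame("wrist");t=r.grab_frame("top");s=r.grab_frame("scene")
print(proj(f,(.537,-.202,.1415)))
a=onz(f,(236.2,192),.142);b=onz(f,(241.2,182),.1);print(a,b,a-b)
hsv=cv2.cvtColor(t["img"],cv2.COLOR_BGR2HSV)
cv2.imwrite("pics/s2.png",np.hstack([cv2.resize(s["img"][200:260,150:230],None,fx=5,fy=5,interpolation=cv2.INTER_CUBIC),cv2.resize(t["img"][190:250,300:380],None,fx=5,fy=5,interpolation=cv2.INTER_CUBIC)]))
E
```

```text
[229.65971552 187.50597426]
[ 0.54173048 -0.20545905  0.142     ] [ 0.54388661 -0.20922163  0.1       ] [-0.00215614  0.00376258  0.042     ]
```

View pics/s2.png

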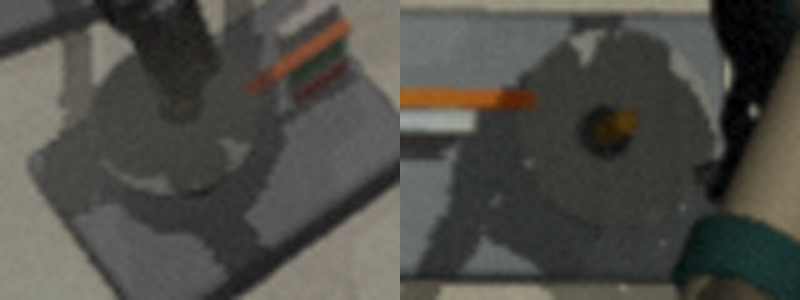

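Emit:
{"method": "send_rows", "body": {
  "deltas": [
    [0,-1,0,0,0,-0.02],
    [0,0,0,0,0,0],
    [0,0,0,0,0,0],
    [0,0,0,0,0,0]
  ]
}}

```text
clock: 3.1
ee_pos: [0.5438, -0.2217, 0.2239]
ee_rot: [0.003, 0.71, 0.704, 0.005]
force: [-0.2, 0.6, -0.3]
opening: 0.0852
```

```bash
cat >> h.py <<'E'
def cap(n,name):
    f=r.grab_frame(n); cv2.imwrite(f"pics/{name}.png",f["img"]); np.save(f"pics/{name}.npy",f,allow_pickle=True); return f
def load(name): return np.load(f"pics/{name}.npy",allow_pickle=True).item()
def yaw():
    from scipy.spatial.transform import Rotation as R
    w,x,y,z=r.read_state()["ee_rot"];M=R.from_quat([x,y,z,w]).as_matrix()
    return np.arctan2(M[1,0],M[0,0])-np.pi/2, M[:,2]
def crop(f,x0,x1,y0,y1,k,name):
    cv2.imwrite(f"pics/{name}.png",cv2.resize(f["img"][y0:y1,x0:x1],None,fx=k,fy=k,interpolation=cv2.INTER_CUBIC))
E
python3 - <<'E'
from h import *
f=cap("wrist","w2"); s=r.read_state();print(s["ee_pos"],s["clock"],yaw())
u=proj(f,(.541,-.204,.142)).astype(int);print(u)
np.set_printoptions(suppress=True)
x0,y0=u[0]-30,u[1]-40; print(x0,y0); crop(f,x0,x0+60,y0,y0+60,9,"w2c")
E
```

```text
[ 0.54383923 -0.22173005  0.22393029] 3.15 (np.float64(-0.00854274143992595), array([ 0.01207363,  0.00198737, -0.99992514]))
[244 180]
214 140
```

View pics/w2c.png

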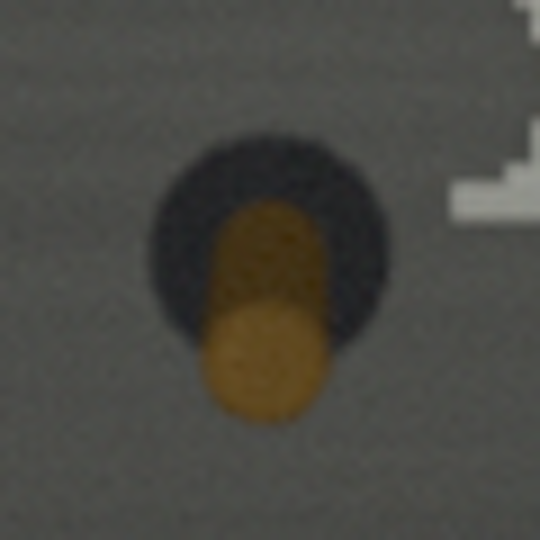

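```bash
python3 - <<'E'
from h import *
f=load("w2");np.set_printoptions(suppress=True,precision=4)
for z in(.137,.142,.146):print(onz(f,(243.1,179.7),z))
for z in(.095,.1,.104):print(onz(f,(243.65,168),z), onz(f,(243.4,167),z))
for _ in range(4):
  f=r.grab_frame("wrist");T=f["camera_from_world"];print(r.read_state()["ee_pos"],(-T[:3,:3].T@T[:3,3]))
E
```

```text
[ 0.5397 -0.2046  0.137 ]
[ 0.5397 -0.2033  0.142 ]
[ 0.5398 -0.2022  0.146 ]
[ 0.5396 -0.205   0.095 ] [ 0.5394 -0.2041  0.095 ]
[ 0.5397 -0.2039  0.1   ] [ 0.5395 -0.2029  0.1   ]
[ 0.5397 -0.2029  0.104 ] [ 0.5395 -0.202   0.104 ]
[ 0.5439 -0.2216  0.2237] [ 0.5438 -0.1423  0.3663]
[ 0.5439 -0.2215  0.2234] [ 0.5438 -0.1422  0.3661]
[ 0.5438 -0.2214  0.2232] [ 0.5439 -0.1421  0.3658]
[ 0.5438 -0.2214  0.223 ] [ 0.5439 -0.142   0.3656]
```

Emit:
{"method": "send_rows", "body": {
  "deltas": [
    [4,-0.7,0,0,0,0],
    [4,-0.7,0,0,0,0],
    [4,-0.7,0,0,0,0],
    [4,-0.7,0,0,0,0],
    [4,-0.7,0,0,0,0],
    [4,-0.7,0,0,0,0],
    [4,-0.7,1,0,0,0],
    [4,-0.7,2,0,0,0],
    [0,0,3,0,0,0],
    [0,0,3,0,0,0],
    [0,0,3,0,0,0],
    [0,0,0,0,0,0],
    [0,0,0,0,0,0]
  ],
  "fingers": 0.6
}}

```text
clock: 4.65
ee_pos: [0.494, 0.1128, 0.0995]
ee_rot: [0.005, 0.71, 0.705, 0.008]
force: [-0.4, 0.5, 0.2]
opening: 0.0683
```

```bash
python3 - <<'E'
from h import *
s=r.read_state();print(s["clock"],s["ee_pos"],s["opening"],yaw(),s["joint_pos"].round(2))
E
```

```text
4.65 [0.49404188 0.11281801 0.09954438] 0.06830207041667757 (np.float64(-0.00719979865756315), array([ 0.01719025,  0.00415243, -0.99984361])) [0.09 0.28 1.86 0.   0.98 0.09]
```

Emit:
{"method": "send_rows", "body": {
  "deltas": [
    [-1,-0.6,0,0.017,-0.004,-0.007],
    [0,0,0,0,0,0],
    [0,0,0,0,0,0]
  ]
}}

```text
clock: 4.95
ee_pos: [0.4901, 0.1016, 0.1029]
ee_rot: [0.002, 0.707, 0.707, 0.002]
force: [0.1, 0.2, 0.6]
opening: 0.0685
```

```bash
python3 - <<'E'
from h import *
f=cap("wrist","w3");s=r.read_state();print(s["clock"],s["ee_pos"],s["opening"],yaw())
E
```

```text
5.0 [0.49019678 0.10158538 0.10298828] 0.06851438087912931 (np.float64(-0.0001294832514422417), array([ 5.14621507e-03, -1.42724585e-04, -9.99986748e-01]))
```

View pics/w3.png

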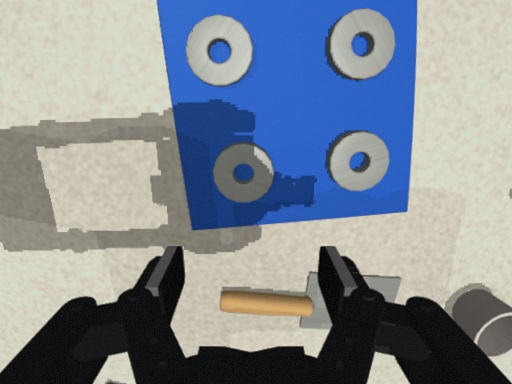

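```bash
python3 - <<'E'
from h import *
f=load("w3");np.set_printoptions(suppress=True,precision=4)
crop(f,208,278,137,207,8,"w3c")
hsv=cv2.cvtColor(f["img"],cv2.COLOR_BGR2HSV)
blue=cv2.inRange(hsv,(105,120,30),(130,255,255))
cs,h=cv2.findContours(blue,cv2.RETR_CCOMP,cv2.CHAIN_APPROX_NONE)
for c,hh in zip(cs,h[0]):
    if hh[3]>=0 and cv2.contourArea(c)>1000:
        e=cv2.fitEllipse(c);print(e,onz(f,e[0],.013))
E
```

```text
((243.01373291015625, 171.8900146484375), (61.488643646240234, 61.949161529541016), 131.35618591308594) [0.4852 0.124  0.013 ]
((357.5207824707031, 160.1154327392578), (61.14241409301758, 64.00450134277344), 61.59109115600586) [0.5748 0.1335 0.013 ]
((219.0438232421875, 50.0355110168457), (68.22917175292969, 72.6304702758789), 170.52151489257812) [0.469  0.2127 0.013 ]
((360.43701171875, 44.03078842163086), (67.72916412353516, 74.2243881225586), 32.589778900146484) [0.5693 0.2176 0.013 ]
```

View pics/w3c.png

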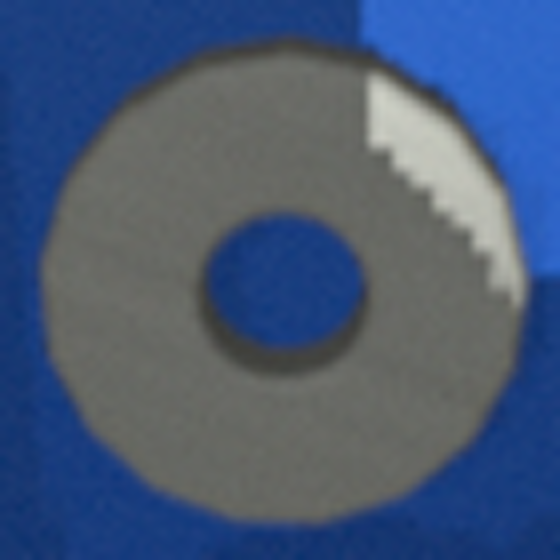

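```bash
python3 - <<'E'
from h import *
f=load("w3");np.set_printoptions(suppress=True,precision=4)
print(onz(f,(242.9,173.4),.016)); s=r.read_state();print(s["clock"],s["ee_pos"])
E
```

```text
[0.4851 0.1235 0.016 ]
5.0 [0.4902 0.1016 0.103 ]
```

Emit:
{"method": "send_rows", "body": {
  "deltas": [
    [1.1,-0.25,1,0.005,0,0],
    [1.0,-0.2,1,0,0,0],
    [0,0,2,0,0,0],
    [0,0,2,0,0,0],
    [0,0,0,0,0,0],
    [0,0,0,0,0,0]
  ]
}}

```text
clock: 5.6
ee_pos: [0.4855, 0.1273, 0.0402]
ee_rot: [0.0, 0.707, 0.707, 0.001]
force: [0.4, -0.1, 0.9]
opening: 0.0685
```

```bash
python3 - <<'E'
from h import *
s=r.read_state();print(s["clock"],s["ee_pos"],s["opening"],yaw(),s["force"])
E
```

```text
5.6 [0.48548794 0.12727942 0.04024383] 0.06849749356654357 (np.float64(0.0001573297781318761), array([ 0.00199942,  0.0016231 , -0.99999668])) [ 0.40630758 -0.07859201  0.94664236]
```

Emit:
{"method": "send_rows", "body": {
  "deltas": [
    [-0.35,-0.04,1.2,0,0,0],
    [0,0,1.2,0,0,0],
    [0,0,0.6,0,0,0],
    [0,0,0,0,0,0],
    [0,0,0,0,0,0]
  ]
}}

```text
clock: 6.1
ee_pos: [0.4874, 0.1257, 0.0122]
ee_rot: [0.002, 0.707, 0.708, 0.004]
force: [0.4, -0.2, 0.7]
opening: 0.0681
```

```bash
python3 - <<'E'
from h import *
s=r.read_state();print(s["clock"],s["ee_pos"],s["opening"],yaw(),s["force"])
E
```

```text
6.1 [0.48737537 0.12570986 0.01218653] 0.06810756584666708 (np.float64(0.0016589879205075597), array([ 0.00739287,  0.00260623, -0.99996928])) [ 0.43260372 -0.18710175  0.74671193]
```

Emit:
{"method": "send_rows", "body": {
  "deltas": [
    [-0.2,-0.25,0.5,0.007,-0.003,0],
    [-0.05,0,0.3,0,0,0],
    [0,0,0.1,0,0,0]
  ]
}}

```text
clock: 6.4
ee_pos: [0.4859, 0.1233, 0.0041]
ee_rot: [0.001, 0.706, 0.708, 0.001]
force: [0.1, 1.1, 0.6]
opening: 0.0684
```

```bash
python3 - <<'E'
from h import *
s=r.read_state();print(s["clock"],s["ee_pos"],s["opening"],yaw(),s["force"])
f=cap("wrist","w4")
E
```

```text
6.4 [0.48593587 0.1232785  0.00406822] 0.06836943488857537 (np.float64(0.0018087941239470773), array([ 3.02582783e-03, -3.10969455e-04, -9.99995374e-01])) [0.07336063 1.13610152 0.56641694]
```

View pics/w4.png

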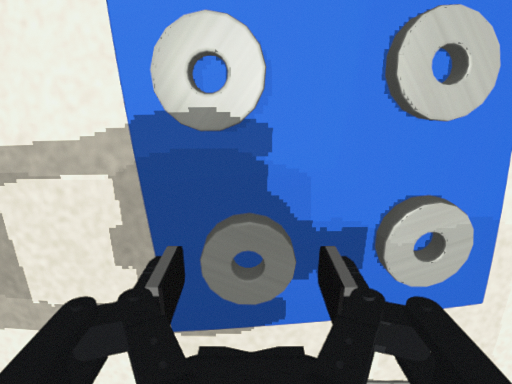

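Emit:
{"method": "send_rows", "body": {
  "deltas": [
    [0,0,0,0,0,0],
    [0,0,0,0,0,0],
    [0,0,0,0,0,0],
    [0,0,0,0,0,0],
    [0,0,0,0,0,0]
  ],
  "fingers": -1
}}

```text
clock: 6.95
ee_pos: [0.4854, 0.1232, 0.0046]
ee_rot: [0.001, 0.707, 0.708, 0.001]
force: [-0.1, 0.3, 0.2]
opening: 0.0448
```

```bash
python3 - <<'E'
from h import *
s=r.read_state();print(s["clock"],s["ee_pos"],s["opening"],yaw(),s["force"])
f=cap("wrist","w5")
E
```

```text
6.95 [0.48543434 0.1231623  0.00459442] 0.04484268406818641 (np.float64(0.0012245505325905182), array([ 2.03404818e-03, -3.32985896e-04, -9.99997876e-01])) [-0.13732745  0.32535687  0.21821363]
```

View pics/w5.png

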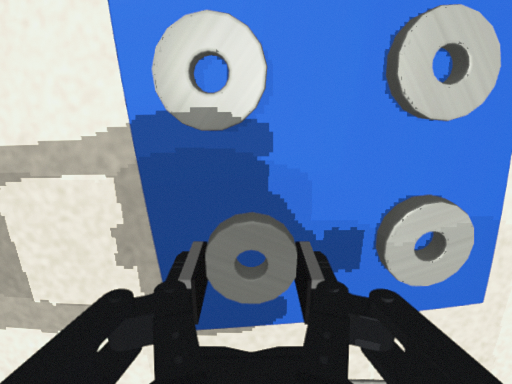

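Emit:
{"method": "send_rows", "body": {
  "deltas": [
    [0,0,-1,0,0,0],
    [0,0,-2,0,0,0],
    [0,0,-3,0,0,0],
    [0,0,-4,0,0,0],
    [0,0,-4,0,0,0],
    [0,0,-4,0,0,0],
    [0,0,-2,0,0,0],
    [0,0,0,0,0,0]
  ]
}}

```text
clock: 7.8
ee_pos: [0.4832, 0.1231, 0.2142]
ee_rot: [-0.0, 0.707, 0.708, -0.001]
force: [0.1, 0.2, -1.9]
opening: 0.0449
```

```bash
python3 - <<'E'
from h import *
f=cap("wrist","w6");s=r.read_state();print(s["clock"],s["ee_pos"],s["opening"],yaw(),s["force"])
crop(f,190,310,200,320,6,"w6c")
E
```

```text
7.85 [0.48244041 0.12296904 0.21282759] 0.04488728302341182 (np.float64(0.0013800563699220003), array([-3.86440793e-03, -9.91993100e-04, -9.99992041e-01])) [ 1.02813253  0.94425556 -2.16556763]
```

View pics/w6c.png

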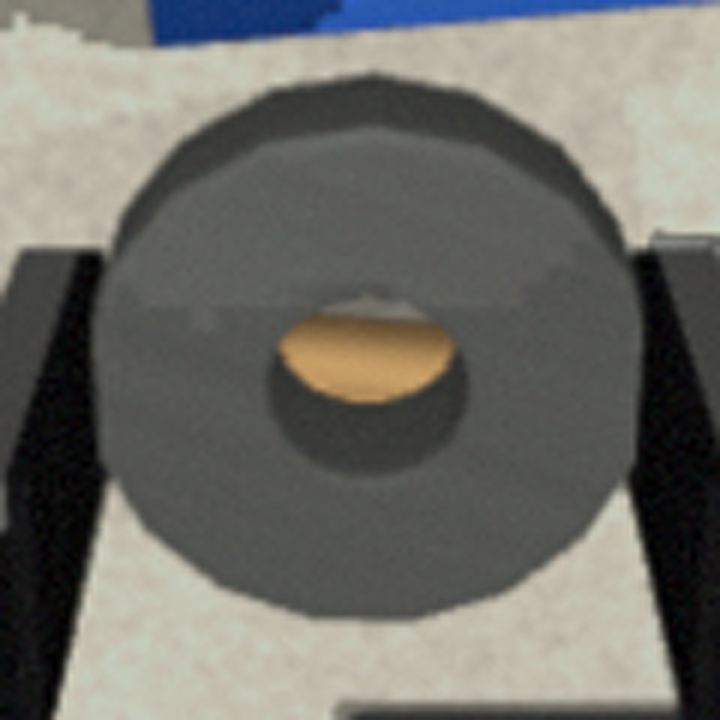

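```bash
cat >> h.py <<'E'
CAM=np.array([0.0798,0.00097,-0.14225]); # cam origin in tool
def intool(f,uv,tz):
    # ray in tool frame using nominal mount
    from scipy.spatial.transform import Rotation as R
    c,d=ray(f,uv); T=np.array(f["camera_from_world"]); dc=T[:3,:3]@d
    M=np.array([[-.001,1,.001],[-.95,-.001,-.312],[-.312,-.001,.95]])
    dt=M.T@dc; return CAM+dt*(tz-CAM[2])/dt[2]
E
python3 - <<'E'
from h import *
f=load("w6");print(intool(f,(251.,264.1),-.0114)); 
f=load("w5");print("ring before-lift px same?",)
f=load("w2");print(intool(f,(243.1,179.7),.2239-.142))
f=load("w3");print(intool(f,(242.9,173.4),.103-.016))
E
```

```text
[ 0.00103906  0.0008804  -0.0114    ]
ring before-lift px same?
[ 0.01834741 -0.00513003  0.0819    ]
[ 0.02200708 -0.00537865  0.087     ]
```

Emit:
{"method": "send_rows", "body": {
  "deltas": [
    [-2,0.4,0,0,0,0],
    [-4,0.7,0,0,0,0],
    [-4,0.7,0,0,0,0],
    [-4,0.7,0,0,0,0],
    [-4,0.7,0,0,0,0],
    [-4,0.7,0,0,0,0],
    [-4,0.7,0,0,0,0],
    [-4,0.7,0,0,0,0],
    [-2,0.3,0,0,0,0],
    [-1,0,0,0,0,0],
    [0,0,0,0,0,0],
    [0,0,0,0,0,0]
  ]
}}

```text
clock: 9.05
ee_pos: [0.5277, -0.2138, 0.1867]
ee_rot: [-0.021, 0.705, 0.709, -0.01]
force: [0.2, 0.6, -1.9]
opening: 0.045
```

```bash
python3 - <<'E'
from h import *
s=r.read_state();print(s["clock"],s["ee_pos"],s["opening"],yaw(),s["force"])
E
```

```text
9.05 [ 0.52772288 -0.21378847  0.18670403] 0.04496886632559068 (np.float64(0.004196690632892075), array([-0.04285392,  0.01552914, -0.99896065])) [ 0.20466569  0.55548757 -1.85574926]
```

Emit:
{"method": "send_rows", "body": {
  "deltas": [
    [-0.5,0.5,-0.5,-0.043,-0.015,0.004],
    [-0.5,0.5,-0.3,0,0,0],
    [0,0,0,0,0,0],
    [0,0,0,0,0,0]
  ]
}}

```text
clock: 9.45
ee_pos: [0.5371, -0.2183, 0.1935]
ee_rot: [-0.003, 0.705, 0.709, 0.001]
force: [-0.4, 0.4, -2.6]
opening: 0.0447
```

```bash
python3 - <<'E'
from h import *
f=cap("wrist","w7");s=r.read_state();print(s["clock"],s["ee_pos"],s["opening"],yaw(),s["force"])
E
```

```text
9.5 [ 0.53728674 -0.21839137  0.1935187 ] 0.04472586756082967 (np.float64(0.005319882850840507), array([-0.00262953,  0.00476658, -0.99998518])) [-0.06344222 -1.00086276 -1.96165083]
```

View pics/w7.png

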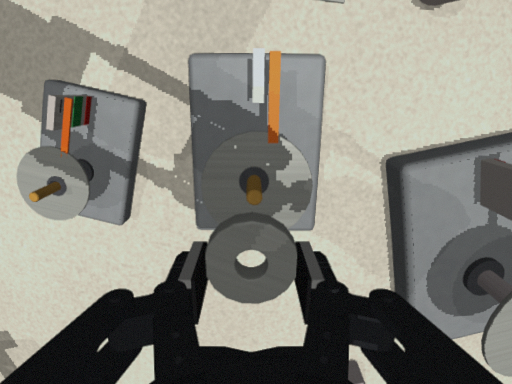

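```bash
python3 - <<'E'
from h import *
f=load("w7");crop(f,195,315,150,290,4,"w7c");crop(f,225,285,155,215,9,"w7d")
E
```

```text
(no output)
```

View pics/w7d.png

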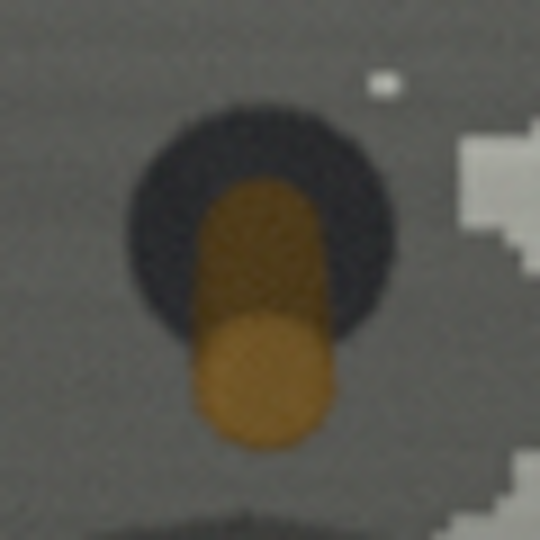

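```bash
python3 - <<'E'
from h import *
f=load("w7");np.set_printoptions(suppress=True,precision=4)
for z in(.138,.142,.146):print(onz(f,(253.9,197.),z),intool(f,(253.9,197.),.1935-z))
a=load("w2");
for z in(.138,.142,.146):print(onz(a,(243.1,179.7),z))
print(tri([f,a],[(253.9,197.),(243.1,179.7)]))
E
```

```text
[ 0.5397 -0.2048  0.138 ] [0.0133 0.0029 0.0555]
[ 0.5397 -0.2035  0.142 ] [0.0146 0.0028 0.0515]
[ 0.5397 -0.2022  0.146 ] [0.016  0.0028 0.0475]
[ 0.5397 -0.2044  0.138 ]
[ 0.5397 -0.2033  0.142 ]
[ 0.5398 -0.2022  0.146 ]
[ 0.5397 -0.2025  0.145 ]
```

Emit:
{"method": "send_rows", "body": {
  "deltas": [
    [0.8,0.1,0.5,-0.002,-0.005,0.005],
    [0.6,0.0,1,0,0,0],
    [0,0,1.0,0,0,0],
    [0,0,0.5,0,0,0],
    [0,0,0,0,0,0]
  ]
}}

```text
clock: 10.0
ee_pos: [0.5376, -0.2012, 0.1598]
ee_rot: [-0.002, 0.707, 0.708, -0.001]
force: [0.2, -0.6, -1.8]
opening: 0.0446
```

```bash
cat > st.py <<'E'
from h import *
np.set_printoptions(suppress=True,precision=4)
s=r.read_state();y,z=yaw();print(round(s["clock"],2),s["ee_pos"],round(s["opening"],4),"F",s["force"].round(1),"rot corr tool",np.array([z[0],-z[1],y]))
E
python3 st.py
```

```text
10.0 [ 0.5376 -0.2012  0.1598] 0.0446 F [ 0.2 -0.6 -1.8] rot corr tool [-0.0033 -0.0012  0.0017]
```

Emit:
{"method": "send_rows", "body": {
  "deltas": [
    [-0.26,0.11,0.5,-0.003,-0.001,0.002],
    [0,0,0.3,0,0,0],
    [0,0,0,0,0,0]
  ]
}}

```text
clock: 10.3
ee_pos: [0.5388, -0.2045, 0.1508]
ee_rot: [-0.0, 0.707, 0.707, -0.0]
force: [-0.2, 0.3, -1.1]
opening: 0.0447
```

```bash
python3 st.py
```

```text
10.3 [ 0.5388 -0.2045  0.1508] 0.0447 F [-0.2  0.3 -1.1] rot corr tool [-0.0004 -0.     -0.001 ]
```

Well placed; descend past the tip, watching the force.

Emit:
{"method": "send_rows", "body": {
  "deltas": [
    [0.05,0,0.4,0,0,0],
    [0,0,0.4,0,0,0],
    [0,0,0.3,0,0,0],
    [0,0,0.2,0,0,0]
  ]
}}

```text
clock: 10.7
ee_pos: [0.5393, -0.2047, 0.1375]
ee_rot: [0.001, 0.708, 0.707, 0.0]
force: [0.4, -0.1, -2.2]
opening: 0.0451
```

```bash
python3 st.py; python3 - <<'E'
from h import *
f=cap("wrist","w8");crop(f,175,335,130,320,3,"w8c")
s=cap("scene","s8");crop(s,150,250,190,265,6,"s8c")
E
```

```text
10.7 [ 0.5393 -0.2047  0.1375] 0.0451 F [ 0.4 -0.1 -2.2] rot corr tool [ 0.0013  0.0009 -0.0017]
```

View pics/w8c.png

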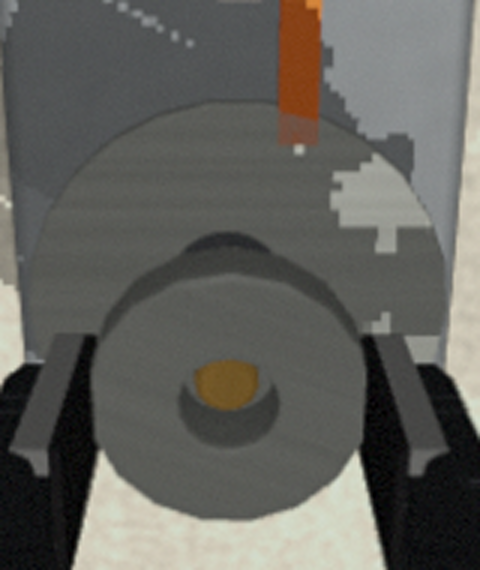

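View pics/s8c.png

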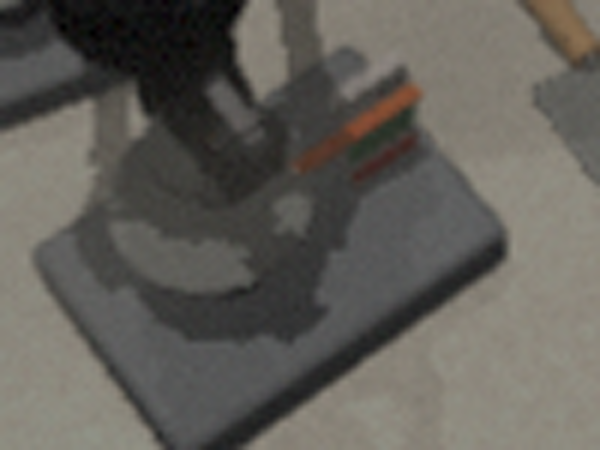

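Emit:
{"method": "send_rows", "body": {
  "deltas": [
    [0.05,-0.05,0.5,0,0,-0.002],
    [0,0,0.5,0,0,0],
    [0,0,0.4,0,0,0],
    [0,0,0,0,0,0]
  ]
}}

```text
clock: 11.2
ee_pos: [0.5387, -0.2041, 0.1224]
ee_rot: [0.001, 0.707, 0.707, 0.0]
force: [-0.3, 0.4, -1.6]
opening: 0.0449
```

```bash
python3 st.py; python3 - <<'E'
from h import *
f=cap("wrist","w9");crop(f,175,335,130,320,3,"w9c")
E
```

```text
11.2 [ 0.5387 -0.2041  0.1224] 0.0449 F [-0.3  0.4 -1.6] rot corr tool [0.0011 0.0008 0.0006]
```

View pics/w9c.png

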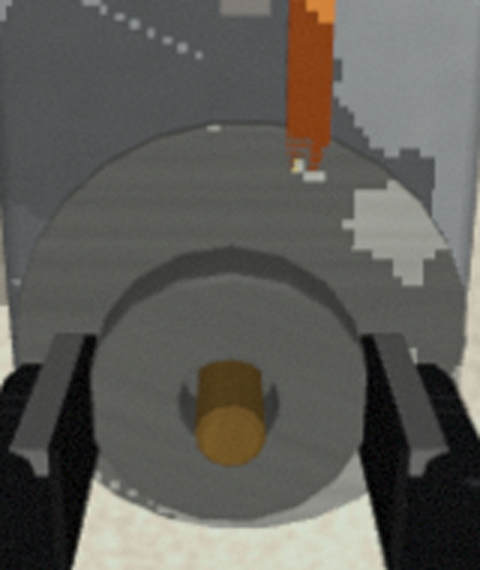

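Emit:
{"method": "send_rows", "body": {
  "deltas": [
    [0,0,0.5,0,0,0],
    [0,0,0.5,0,0,0],
    [0,0,0.5,0,0,0],
    [0,0,0.2,0,0,0],
    [0,0,0,0,0,0]
  ]
}}

```text
clock: 11.75
ee_pos: [0.5391, -0.2042, 0.1042]
ee_rot: [0.001, 0.707, 0.707, 0.0]
force: [-0.3, 0.7, -1.4]
opening: 0.0448
```

```bash
python3 st.py; python3 - <<'E'
from h import *
f=cap("wrist","w10");crop(f,175,335,130,320,3,"w10c")
E
```

```text
11.75 [ 0.5391 -0.2042  0.1042] 0.0448 F [-0.3  0.7 -1.4] rot corr tool [0.0018 0.0011 0.0006]
```

View pics/w10c.png

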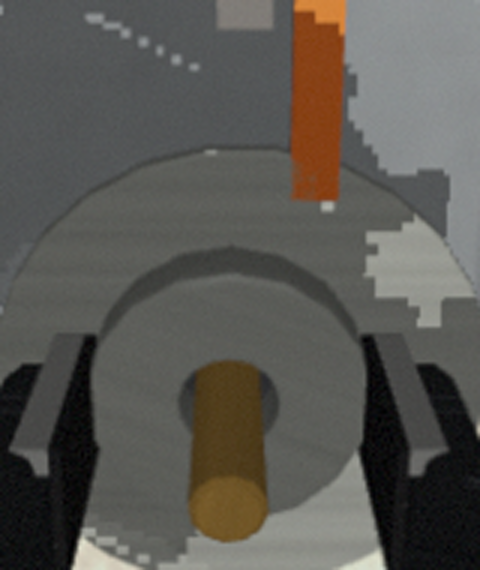

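Emit:
{"method": "send_rows", "body": {
  "deltas": [
    [0,0,0.3,0,0,0],
    [0,0,0.2,0,0,0]
  ]
}}

```text
clock: 12.0
ee_pos: [0.5395, -0.2045, 0.0996]
ee_rot: [0.002, 0.707, 0.707, 0.0]
force: [-0.2, 0.2, -0.7]
opening: 0.045
```

Emit:
{"method": "send_rows", "body": {
  "deltas": [
    [0,0,0,0,0,0],
    [0,0,0,0,0,0],
    [0,0,0,0,0,0],
    [0,0,0,0,0,0]
  ],
  "fingers": 0.5
}}

```text
clock: 12.4
ee_pos: [0.5404, -0.205, 0.1006]
ee_rot: [0.003, 0.707, 0.707, 0.001]
force: [-0.7, -0.2, 0.5]
opening: 0.0638
```

```bash
python3 st.py; python3 - <<'E'
from h import *
f=cap("wrist","w11")
s=cap("scene","s11");crop(s,150,250,190,265,6,"s11c")
E
```

```text
12.4 [ 0.5404 -0.205   0.1006] 0.0638 F [-0.7 -0.2  0.5] rot corr tool [0.0053 0.0029 0.0006]
```

View pics/w11.png

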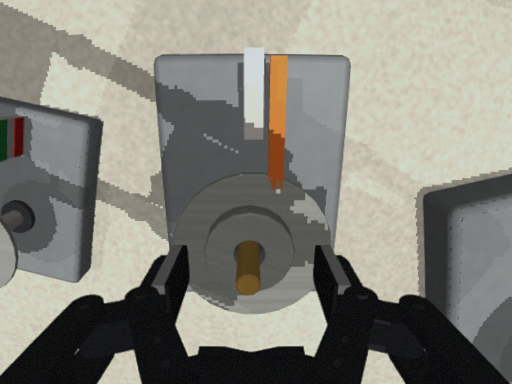

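View pics/s11c.png

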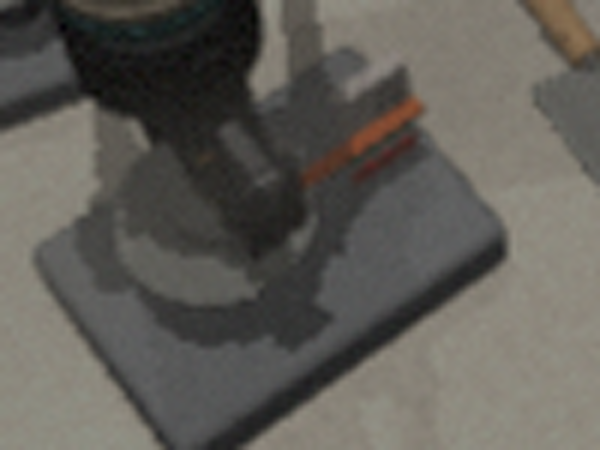

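Emit:
{"method": "send_rows", "body": {
  "deltas": [
    [0,0,-1,0.005,0.003,0],
    [0,0,-2,0,0,0],
    [0,0,-3,0,0,0],
    [0,0,-3,0,0,0],
    [0,0,-2,0,0,0],
    [0,0,0,0,0,0],
    [0,0,0,0,0,0]
  ]
}}

```text
clock: 13.2
ee_pos: [0.5395, -0.2045, 0.2133]
ee_rot: [-0.001, 0.707, 0.707, -0.0]
force: [-0.2, 0.2, -0.1]
opening: 0.0636
```

```bash
python3 st.py; python3 - <<'E'
from h import *
f=cap("wrist","w12");print()
s=cap("scene","s12");crop(s,150,250,190,265,6,"s12c")
E
```

```text
13.2 [ 0.5395 -0.2045  0.2133] 0.0636 F [-0.2  0.2 -0.1] rot corr tool [-0.0025 -0.0015  0.0005]
```

View pics/w12.png

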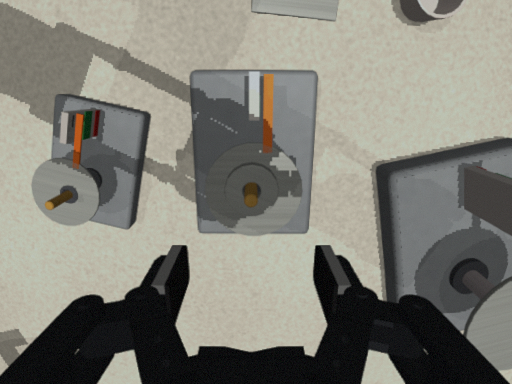

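View pics/s12c.png

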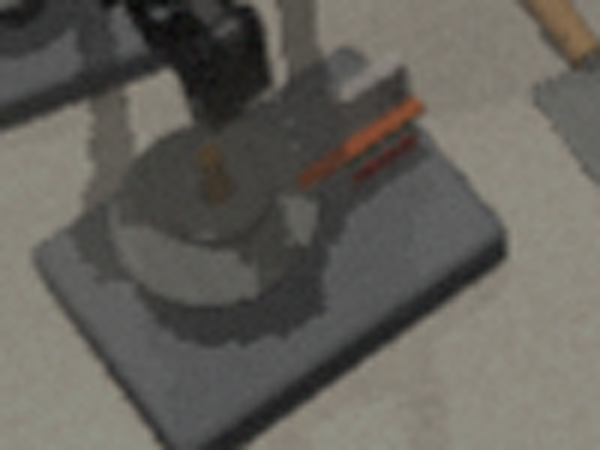

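Emit:
{"method": "send_rows", "body": {
  "deltas": [
    [2,0.3,0,0,0,0],
    [4,0.5,0,0,0,0],
    [4,0.5,0,0,0,0],
    [4,0.5,0,0,0,0],
    [4,0.5,0,0,0,0],
    [4,0.5,0,0,0,0],
    [4,0.5,1,0,0,0],
    [3,0.3,2,0,0,0],
    [1,0,3,0,0,0],
    [0.5,0,2.5,0,0,0],
    [0,0,1.5,0,0,0],
    [0,0,0,0,0,0]
  ]
}}

```text
clock: 14.5
ee_pos: [0.5659, 0.1136, 0.0907]
ee_rot: [-0.013, 0.708, 0.706, -0.01]
force: [0.6, 0.5, -0.0]
opening: 0.0642
```

```bash
python3 st.py
```

```text
14.5 [0.5659 0.1136 0.0907] 0.0642 F [ 0.6  0.5 -0. ] rot corr tool [-0.0327 -0.005  -0.0017]
```

Emit:
{"method": "send_rows", "body": {
  "deltas": [
    [-0.1,1.0,-0.6,-0.033,-0.005,-0.002],
    [0,0.3,-0.4,0,0,0],
    [0,0,0,0,0,0],
    [0,0,0,0,0,0]
  ]
}}

```text
clock: 14.9
ee_pos: [0.5811, 0.1117, 0.1021]
ee_rot: [0.002, 0.707, 0.707, 0.001]
force: [0.5, 0.0, 0.0]
opening: 0.0644
```

```bash
python3 st.py; python3 - <<'E'
from h import *
f=cap("wrist","w13")
hsv=cv2.cvtColor(f["img"],cv2.COLOR_BGR2HSV)
blue=cv2.inRange(hsv,(105,120,30),(130,255,255))
cs,h=cv2.findContours(blue,cv2.RETR_CCOMP,cv2.CHAIN_APPROX_NONE)
for c,hh in zip(cs,h[0]):
    if hh[3]>=0 and cv2.contourArea(c)>1000:
        e=cv2.fitEllipse(c);print(e,onz(f,e[0],.013))
u=proj(f,(.5748,.133,.016)).astype(int);x0,y0=u-35;print(x0,y0);crop(f,x0,x0+70,y0,y0+70,8,"w13c")
E
```

```text
14.9 [0.5811 0.1117 0.1021] 0.0644 F [0.5 0.  0. ] rot corr tool [ 0.0045  0.0006 -0.0004]
((242.5569610595703, 172.7864990234375), (61.78327178955078, 61.994720458984375), 114.83554077148438) [0.57576686 0.13356206 0.013     ]
((96.26893615722656, 67.98712158203125), (65.95880126953125, 72.78801727294922), 135.66278076171875) [0.47021334 0.21258761 0.013     ]
((233.4997100830078, 56.56067657470703), (68.36039733886719, 72.36416625976562), 174.02471923828125) [0.57011151 0.21822941 0.013     ]
206 139
```

View pics/w13c.png

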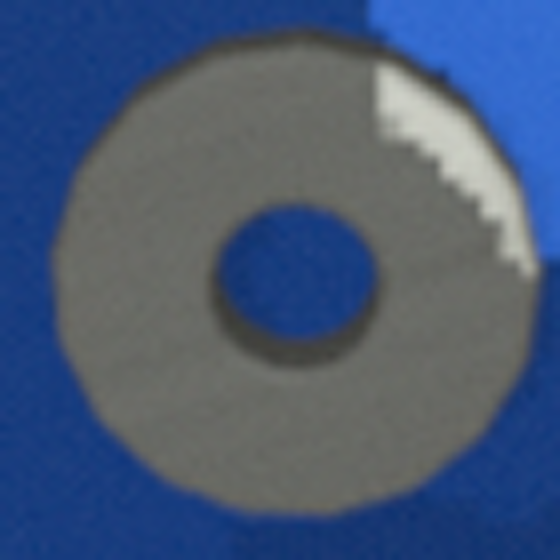

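Emit:
{"method": "send_rows", "body": {
  "deltas": [
    [1.0,-0.35,1,0.004,0,0],
    [0.9,-0.3,2,0,0,0],
    [0,0,2,0,0,0],
    [0,0,1.5,0,0,0],
    [0,0,0.5,0,0,0],
    [0,0,0,0,0,0]
  ]
}}

```text
clock: 15.55
ee_pos: [0.5743, 0.134, 0.03]
ee_rot: [0.001, 0.708, 0.706, 0.002]
force: [0.1, -0.5, 0.7]
opening: 0.0641
```

```bash
python3 st.py
```

```text
15.55 [0.5743 0.134  0.03  ] 0.0641 F [ 0.1 -0.5  0.7] rot corr tool [ 0.0032 -0.0013 -0.002 ]
```

Emit:
{"method": "send_rows", "body": {
  "deltas": [
    [-0.1,0.05,1,0.003,-0.001,-0.002],
    [0,0,0.9,0,0,0],
    [0,0,0.4,0,0,0],
    [0,0,0.1,0,0,0]
  ]
}}

```text
clock: 15.95
ee_pos: [0.5761, 0.1334, 0.0056]
ee_rot: [0.001, 0.707, 0.707, 0.001]
force: [-0.8, 0.1, 0.3]
opening: 0.0642
```

```bash
python3 st.py
```

```text
15.95 [0.5761 0.1334 0.0056] 0.0642 F [-0.8  0.1  0.3] rot corr tool [ 0.0029 -0.0008  0.0001]
```

Emit:
{"method": "send_rows", "body": {
  "deltas": [
    [-0.06,-0.1,0.15,0.003,0,0],
    [0,0,0,0,0,0]
  ]
}}

```text
clock: 16.15
ee_pos: [0.5753, 0.1327, 0.004]
ee_rot: [-0.0, 0.707, 0.707, 0.0]
force: [-0.5, 0.0, -0.4]
opening: 0.0641
```

Emit:
{"method": "send_rows", "body": {
  "deltas": [
    [0,0,0,0,0,0],
    [0,0,0,0,0,0],
    [0,0,0,0,0,0],
    [0,0,0,0,0,0],
    [0,0,0,0,0,0]
  ],
  "fingers": -1
}}

```text
clock: 16.65
ee_pos: [0.5756, 0.1326, 0.0048]
ee_rot: [0.0, 0.707, 0.707, 0.001]
force: [-0.9, -0.1, 0.3]
opening: 0.0444
```

```bash
python3 st.py
```

```text
16.65 [0.5756 0.1326 0.0048] 0.0444 F [-0.9 -0.1  0.3] rot corr tool [ 0.0011 -0.0009 -0.0004]
```

Emit:
{"method": "send_rows", "body": {
  "deltas": [
    [0,0,-1,0,0,0],
    [0,0,-2,0,0,0],
    [0,0,-3,0,0,0],
    [0,0,-4,0,0,0],
    [0,0,-4,0,0,0],
    [0,0,-3.5,0,0,0],
    [-2,-0.2,-2,0,0,0],
    [-3,-0.3,0,0,0,0],
    [-4,-0.4,0,0,0,0],
    [-4,-0.4,0,0,0,0],
    [-4,-0.4,0,0,0,0],
    [-4,-0.4,0,0,0,0],
    [-4,-0.4,0,0,0,0],
    [-3,-0.3,0,0,0,0],
    [-2,-0.2,0,0,0,0],
    [0,0,0,0,0,0]
  ]
}}

```text
clock: 18.25
ee_pos: [0.5426, -0.1775, 0.2163]
ee_rot: [0.003, 0.706, 0.709, 0.002]
force: [0.2, 0.1, -1.5]
opening: 0.0447
```

```bash
python3 st.py
```

```text
18.25 [ 0.5426 -0.1775  0.2163] 0.0447 F [ 0.2  0.1 -1.5] rot corr tool [0.0064 0.0014 0.004 ]
```

Emit:
{"method": "send_rows", "body": {
  "deltas": [
    [-2,-0.2,1,0.006,0.001,0.004],
    [-1.8,-0.2,1,0,0,0],
    [-0.4,0,1,0,0,0],
    [0,0,0,0,0,0],
    [0,0,0,0,0,0]
  ]
}}

```text
clock: 18.75
ee_pos: [0.5381, -0.2176, 0.1858]
ee_rot: [-0.001, 0.707, 0.707, 0.002]
force: [0.2, 0.5, -1.7]
opening: 0.0447
```

```bash
python3 st.py; python3 - <<'E'
from h import *
f=cap("wrist","w14");x0,y0=195,160;crop(f,x0,x0+110,y0,y0+140,5,"w14c")
E
```

```text
18.75 [ 0.5381 -0.2176  0.1858] 0.0447 F [ 0.2  0.5 -1.7] rot corr tool [ 0.0011 -0.0041 -0.0001]
```

View pics/w14c.png

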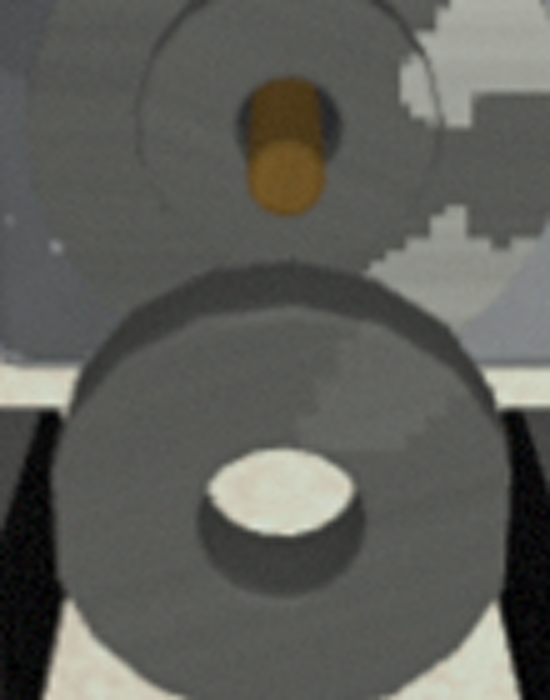

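```bash
python3 - <<'E'
from h import *
f=load("w14")
for z in(.128,.132):print(onz(f,(251.8,195.),z))
E
```

```text
[ 0.53961998 -0.20345154  0.128     ]
[ 0.53960654 -0.20215206  0.132     ]
```

Consistent. Same target (0.5387, -0.204).

Emit:
{"method": "send_rows", "body": {
  "deltas": [
    [0.7,0,0.7,0.001,-0.004,0],
    [0.6,0,1.0,0,0,0],
    [0,0,1.0,0,0,0],
    [0,0,0.5,0,0,0],
    [0,0,0,0,0,0]
  ]
}}

```text
clock: 19.3
ee_pos: [0.5383, -0.2, 0.1515]
ee_rot: [-0.0, 0.706, 0.708, 0.0]
force: [0.0, -0.4, -2.4]
opening: 0.0443
```

```bash
python3 st.py
```

```text
19.3 [ 0.5383 -0.2     0.1515] 0.0443 F [ 0.  -0.4 -2.4] rot corr tool [ 0.0001 -0.001   0.0035]
```

Emit:
{"method": "send_rows", "body": {
  "deltas": [
    [-0.4,0.03,0.5,0,-0.001,0.003],
    [0,0,0.4,0,0,0],
    [0,0,0.1,0,0,0]
  ]
}}

```text
clock: 19.6
ee_pos: [0.539, -0.2048, 0.1408]
ee_rot: [0.0, 0.707, 0.707, -0.0]
force: [0.5, -1.1, -2.3]
opening: 0.0446
```

```bash
python3 st.py
```

```text
19.6 [ 0.539  -0.2048  0.1408] 0.0446 F [ 0.5 -1.1 -2.3] rot corr tool [0.0006 0.0007 0.0001]
```

Emit:
{"method": "send_rows", "body": {
  "deltas": [
    [0.08,-0.02,0.5,0,0,0],
    [0,0,0.5,0,0,0],
    [0,0,0.5,0,0,0],
    [0,0,0.2,0,0,0]
  ]
}}

```text
clock: 20.0
ee_pos: [0.5391, -0.2046, 0.1228]
ee_rot: [0.001, 0.707, 0.707, 0.0]
force: [-0.3, 0.2, -3.0]
opening: 0.0448
```

```bash
python3 st.py; python3 - <<'E'
from h import *
f=cap("wrist","w15");crop(f,175,335,130,320,3,"w15c")
E
```

```text
20.0 [ 0.5391 -0.2046  0.1228] 0.0448 F [-0.3  0.2 -3. ] rot corr tool [ 0.0017  0.0012 -0.0007]
```

View pics/w15c.png

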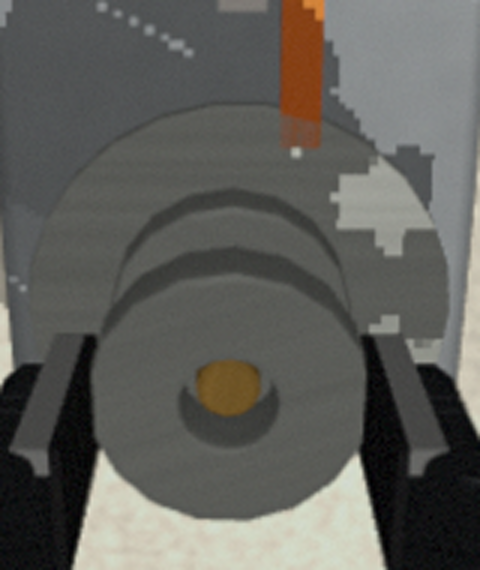

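Emit:
{"method": "send_rows", "body": {
  "deltas": [
    [0.04,-0.02,0.5,0.001,0.001,0],
    [0,0,0.5,0,0,0],
    [0,0,0.4,0,0,0],
    [0,0,0.2,0,0,0]
  ]
}}

```text
clock: 20.45
ee_pos: [0.5391, -0.2042, 0.1056]
ee_rot: [0.0, 0.707, 0.707, 0.0]
force: [-0.0, 0.6, -2.0]
opening: 0.045
```

```bash
python3 st.py; python3 - <<'E'
from h import *
f=cap("wrist","w16");crop(f,175,335,130,320,3,"w16c")
E
```

```text
20.45 [ 0.5391 -0.2042  0.1056] 0.045 F [-0.   0.6 -2. ] rot corr tool [ 0.001   0.0003 -0.0006]
```

View pics/w16c.png

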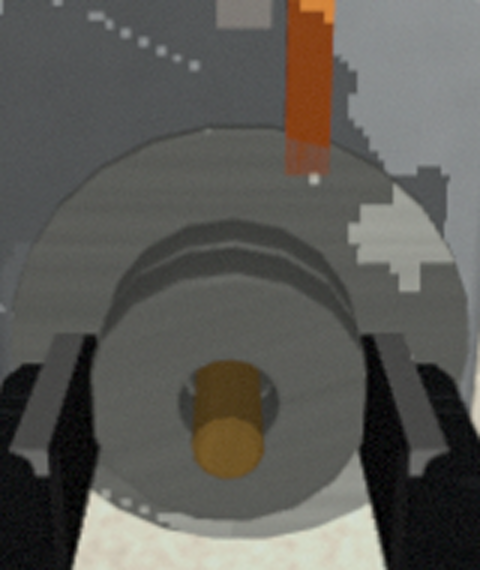

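Emit:
{"method": "send_rows", "body": {
  "deltas": [
    [0,0,0.3,0,0,0],
    [0,0,0.2,0,0,0]
  ]
}}

```text
clock: 20.7
ee_pos: [0.5393, -0.2043, 0.1004]
ee_rot: [0.001, 0.707, 0.707, 0.0]
force: [-0.5, -0.4, -1.1]
opening: 0.0453
```

Emit:
{"method": "send_rows", "body": {
  "deltas": [
    [0,0,0,0,0,0],
    [0,0,0,0,0,0],
    [0,0,0,0,0,0],
    [0,0,0,0,0,0]
  ],
  "fingers": 0.5
}}

```text
clock: 21.1
ee_pos: [0.5402, -0.2048, 0.1014]
ee_rot: [0.002, 0.707, 0.707, 0.001]
force: [-0.6, 0.1, -0.3]
opening: 0.0642
```

Emit:
{"method": "send_rows", "body": {
  "deltas": [
    [0,0,-1,0,0,0],
    [0,0,-2,0,0,0],
    [0,0,-3,0,0,0],
    [0,0,-3,0,0,0],
    [0,0,-2,0,0,0],
    [0,0,0,0,0,0],
    [0,0,0,0,0,0]
  ]
}}

```text
clock: 21.8
ee_pos: [0.54, -0.2047, 0.2195]
ee_rot: [0.003, 0.707, 0.707, 0.001]
force: [-0.8, 0.4, -0.3]
opening: 0.0643
```

```bash
python3 st.py; python3 - <<'E'
from h import *
f=cap("wrist","w17")
s=cap("scene","s17");crop(s,150,250,190,265,6,"s17c")
t=cap("top","t17")
E
```

```text
21.8 [ 0.54   -0.2047  0.2195] 0.0643 F [-0.8  0.4 -0.3] rot corr tool [ 0.0064  0.0031 -0.0005]
```

View pics/w17.png

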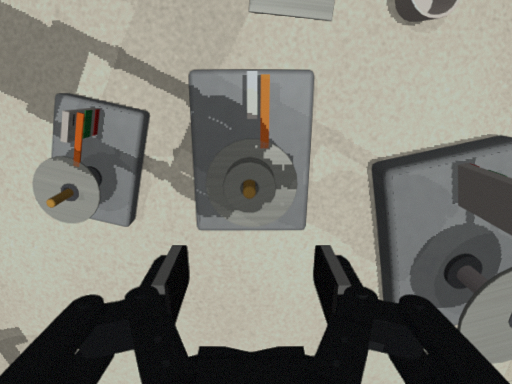

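View pics/s17c.png

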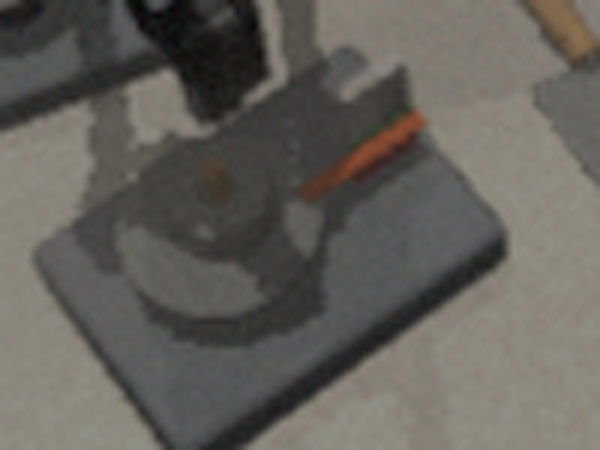

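```bash
python3 - <<'E'
from h import *
np.set_printoptions(suppress=True,precision=2)
f=load("s17")
def mm(p): return ((proj(f,p)-[150,190]+.5)*6-.5)
for z in(.06,.07,.08,.09,.1,.114): print(z,mm((.53,-.13,z)),mm((.545,-.13,z)))
ims=[cv2.resize(cv2.imread(f"pics/{n}.png")[200:232,190:230],None,fx=9,fy=9,interpolation=cv2.INTER_CUBIC) for n in("scene0","s12","s17")]
ims=[cv2.convertScaleAbs(i,alpha=1.6,beta=10) for i in ims]
cv2.imwrite("pics/g.png",np.vstack([np.hstack(ims[:2]),np.hstack([ims[2],ims[2]*0])]))
t=[cv2.imread(f"pics/{n}.png") for n in("top0","t17")]
cv2.imwrite("pics/gt.png",np.vstack([cv2.convertScaleAbs(cv2.resize(i[190:250,285:380],None,fx=6,fy=6,interpolation=cv2.INTER_CUBIC)[:280],alpha=1.5) for i in t]))
E
```

```text
0.06 [349.45 126.31] [368.37 148.99]
0.07 [347.35 115.88] [366.41 138.68]
0.08 [345.22 105.3 ] [364.41 128.21]
0.09 [343.06  94.54] [362.39 117.58]
0.1 [340.85  83.61] [360.33 106.77]
0.114 [337.71  68.02] [357.39  91.35]
```

View pics/g.png

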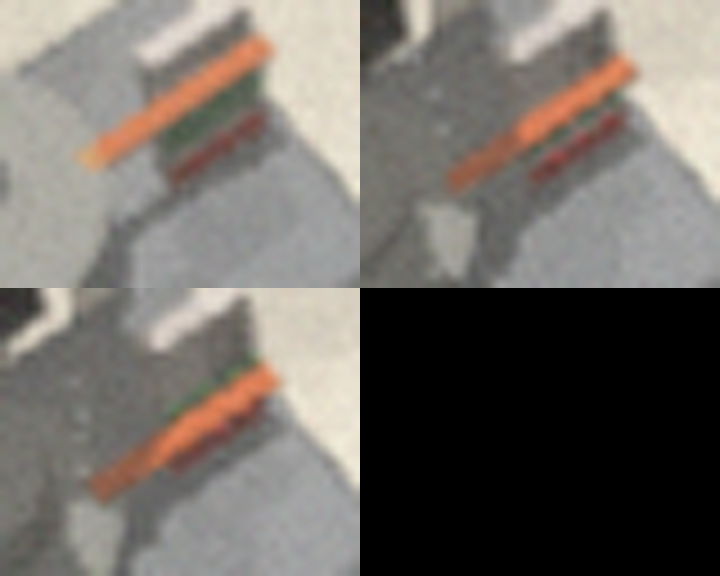

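View pics/gt.png

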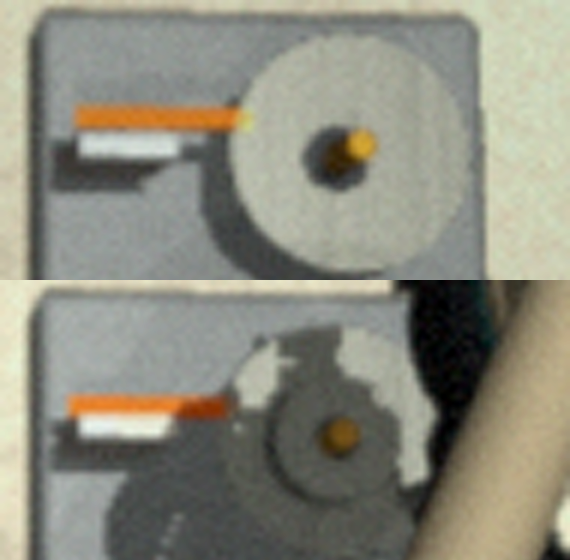

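Emit:
{"method": "send_rows", "body": {
  "deltas": [
    [0,3,-1,0.006,0.003,0],
    [0,3,0,0,0,0],
    [0,3,0,0,0,0],
    [0,1,0,0,0,0],
    [0,0,0,0,0,0],
    [0,0,0,0,0,0],
    [0,0,0,0,0,0]
  ]
}}

```text
clock: 22.65
ee_pos: [0.6348, -0.2024, 0.2176]
ee_rot: [-0.011, 0.708, 0.706, -0.005]
force: [0.2, 0.2, 0.2]
opening: 0.0644
```

```bash
python3 st.py; python3 - <<'E'
from h import *
f=cap("wrist","wB"); print(proj(f,(.54,-.203,.12)),proj(f,(.537,-.125,.1)))
E
```

```text
22.65 [ 0.6348 -0.2024  0.2176] 0.0644 F [0.2 0.2 0.2] rot corr tool [-0.0231 -0.0092 -0.0019]
[140.83997266 197.0289975 ] [136.59493428 101.35237213]
```

View pics/wB.png

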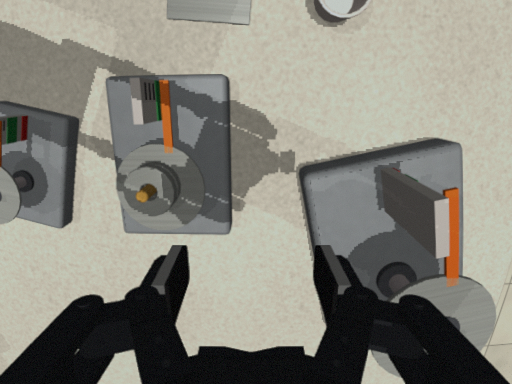

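```bash
python3 - <<'E'
from h import *
f=load("wB");crop(f,100,240,65,160,5,"wBc");crop(f,120,190,70,130,11,"wBd")
E
```

```text
(no output)
```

View pics/wBd.png

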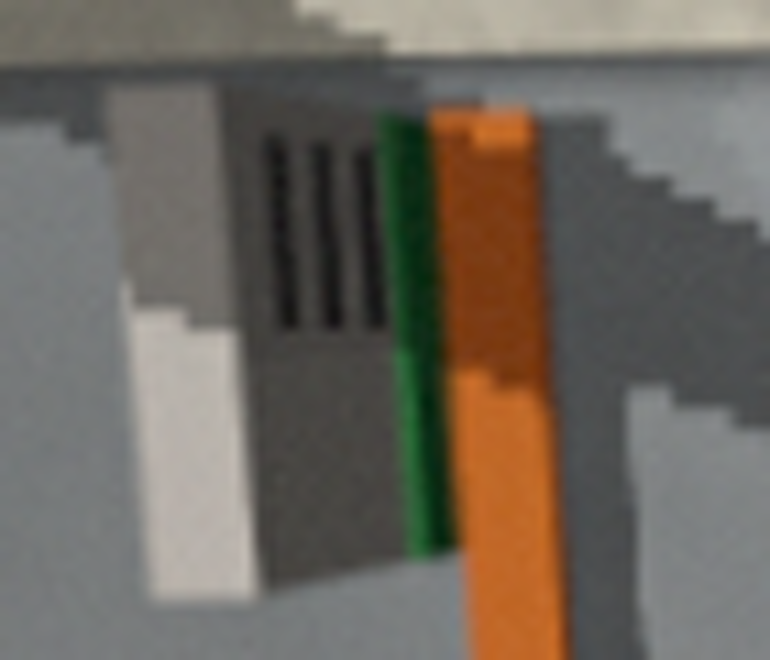

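Emit:
{"method": "send_rows", "body": {
  "deltas": [
    [0,-3,0,-0.023,-0.009,-0.002],
    [0,-4,0,0,0,0],
    [0,-4,0,0,0,0],
    [0,-4,0,0,0,0],
    [0,-2,0,0,0,0],
    [0,0,0,0,0,0],
    [0,0,0,0,0,0],
    [0,0,0,0,0,0]
  ]
}}

```text
clock: 23.5
ee_pos: [0.4533, -0.2012, 0.2191]
ee_rot: [0.002, 0.708, 0.706, -0.0]
force: [0.5, 0.9, 0.1]
opening: 0.0638
```

```bash
python3 st.py; python3 - <<'E'
from h import *
f=cap("wrist","wA"); print(proj(f,(.54,-.203,.12)),proj(f,(.537,-.125,.1)))
g=load("w17");crop(g,235,290,65,155,6,"w17d"); u=proj(f,(.537,-.125,.1)).astype(int);print(u); x0=u[0]-30;y0=u[1]-40; print(x0,y0);crop(f,x0,x0+60,y0,y0+95,6,"wAd")
a=cv2.imread("pics/w17d.png");b=cv2.imread("pics/wAd.png");h=max(a.shape[0],b.shape[0])
a=cv2.copyMakeBorder(a,0,h-a.shape[0],0,0,0);b=cv2.copyMakeBorder(b,0,h-b.shape[0],0,0,0);cv2.imwrite("pics/AC.png",np.hstack([a,b]));print(a.shape)
E
```

```text
23.5 [ 0.4533 -0.2012  0.2191] 0.0638 F [0.5 0.9 0.1] rot corr tool [ 0.0022  0.0024 -0.0023]
[352.4096605  196.67675055] [349.92462694 100.15937806]
[349 100]
319 60
(570, 330, 3)
```

View pics/AC.png

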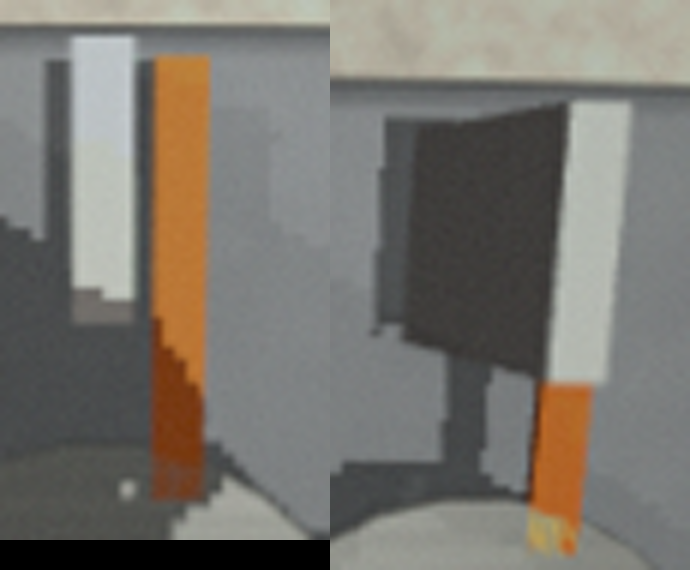

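```bash
python3 - <<'E'
from h import *
np.set_printoptions(suppress=True,precision=4)
A,C,B=load("wA"),load("w17"),load("wB")
px=lambda c,k,o:((c[0]+.5)/k-.5+o[0],(c[1]+.5)/k-.5+o[1])
a=lambda x,y:px((x,y),6,(319,60)); c=lambda x,y:px((x,y),6,(235,65)); b=lambda x,y:px((x,y),11,(120,70))
for n,p in dict(P1=(a(276,384),c(136,323),b(262,600)),P2=(a(218,380),c(72,325),b(150,602)),P3=(a(302,100),c(137,36),b(215,86))).items():
    print(n,tri([A,C,B],p),tri([A,B],[p[0],p[2]]))
def xz(fs,uvs):
    M=np.zeros((2,2));v=np.zeros(2)
    for f,uv in zip(fs,uvs):
        o,d=ray(f,uv);o=o[[0,2]];d=d[[0,2]];d/=np.linalg.norm(d);Q=np.eye(2)-np.outer(d,d);M+=Q;v+=Q@o
    return np.linalg.solve(M,v)
for n,p in dict(L=(a(206,450),c(152,420),b(470,650)),R=(a(256,450),c(204,420),b(567,650))).items():
    print(n,xz([A,C,B],p),xz([A,B],[p[0],p[2]]))
    print([onz(f,u,.085)[1] for f,u in zip([A,C,B],p)])
E
```

```text
P1 [ 0.5464 -0.1429  0.1138] [ 0.5462 -0.1429  0.1137]
P2 [ 0.5381 -0.1427  0.1145] [ 0.538  -0.1426  0.1144]
P3 [ 0.5463 -0.1067  0.1138] [ 0.5462 -0.1067  0.1138]
L [0.55   0.0767] [0.5499 0.0767]
[np.float64(-0.1553879299798062), np.float64(-0.15921732670930147), np.float64(-0.14935804162724295)]
R [0.5582 0.0761] [0.5581 0.0761]
[np.float64(-0.15532735655785826), np.float64(-0.159223741850653), np.float64(-0.14943970472524226)]
```

```bash
python3 - <<'E'
from h import *
np.set_printoptions(suppress=True,precision=4)
B=load("wB");px=lambda x,y:((x+.5)/11-.5+120,(y+.5)/11-.5+70)
def onx(f,uv,x):
    o,d=ray(f,uv);return o+d*(x-o[0])/d[0]
for n,p in dict(top=(248,450),green=(404,450),top2=(234,300),green2=(392,300),m1l=(277,300),m1r=(296,300),m2=(331,300),m3=(374,300),gr_end=(440,450)).items(): print(n,onx(B,px(*p),.5463))
# empty/one-ring pointer via scene shift
S=load("s17")
for z in(.0764,.0764+.0125,.0764+.025):print(proj(S,(.554,-.107,z)))
E
```

```text
top [ 0.5463 -0.1321  0.1139]
green [ 0.5463 -0.1335  0.0787]
top2 [ 0.5463 -0.1215  0.114 ]
green2 [ 0.5463 -0.1215  0.0788]
m1l [ 0.5463 -0.1215  0.1053]
m1r [ 0.5463 -0.1215  0.1013]
m2 [ 0.5463 -0.1215  0.0935]
m3 [ 0.5463 -0.1215  0.0833]
gr_end [ 0.5463 -0.1339  0.0692]
[219.2869 209.2204]
[218.956  206.9977]
[218.6184 204.7305]
```

```bash
python3 - <<'E'
from h import *
ims=[]
for n in("wA","w17","wB"):
    f=load(n);u=proj(f,(.54,-.203,.117)).astype(int);x0,y0=u-18;print(n,x0,y0);crop(f,x0,x0+36,y0,y0+36,7,"tmp");ims.append(cv2.imread("pics/tmp.png"))
cv2.imwrite("pics/tips.png",np.hstack(ims))
E
```

```text
wA 333 177
w17 231 173
wB 124 177
```

View pics/tips.png

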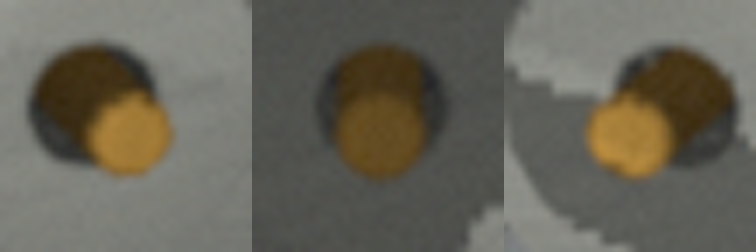

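```bash
python3 - <<'E'
from h import *
q=lambda x,y,o:((x+.5)/7-.5+o[0],(y+.5)/7-.5+o[1])
print(tri([load(n) for n in("wA","w17","wB")],[q(131,133,(333,177)),q(380-252,136,(231,173)),q(629-504,135,(124,177))]))
E
```

```text
[ 0.53973405 -0.20279066  0.11779149]
```

Emit:
{"method": "send_rows", "body": {
  "deltas": [
    [0,-2,-3,0,0,0],
    [0,-3,-3,0,0,0],
    [-3,-3,-2,0,0,0],
    [-3,-2,0,0,0,0],
    [0,0,0,0,0,0],
    [0,0,0,0,0,0],
    [0,0,0,0,0,0]
  ]
}}

```text
clock: 24.25
ee_pos: [0.3582, -0.2647, 0.3011]
ee_rot: [0.003, 0.705, 0.709, 0.0]
force: [0.7, 1.0, 0.4]
opening: 0.0641
```

```bash
python3 st.py; python3 - <<'E'
from h import *
s=cap("scene","sF");t=cap("top","tF");a=cv2.resize(s["img"][100:300,120:360],None,fx=2.5,fy=2.5,interpolation=cv2.INTER_CUBIC)
cv2.imwrite("pics/sFc.png",a)
E
```

```text
24.25 [ 0.3582 -0.2647  0.3011] 0.0641 F [0.7 1.  0.4] rot corr tool [0.004  0.0033 0.0046]
```

View pics/sFc.png

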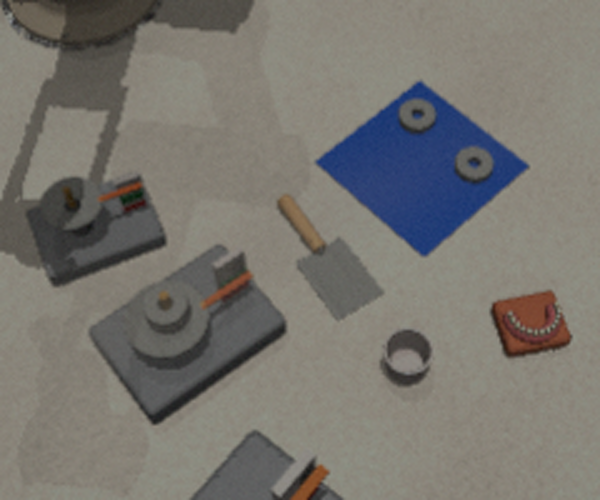

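View pics/tF.png

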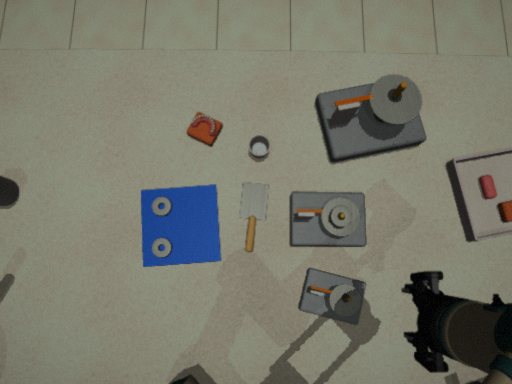

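Two rings lie concentric on the middle scale at top (341,216). The other two are flat on the mat at (161,206) and (161,247). The spatula, crucible and denture are unmoved and the arm is clear, so I'm handing in.

```bash
python3 -c "
from plant import r
print(r.hand_in())"
```

```text
the job is handed in; nothing more can be done
None
```

I placed two rings, one after the other, over the spindle of the middle-sized scale, and the pointer came to rest inside the green band. The job was handed in at about 24 s.

- **Pan travel:** the spindle-tip height gives about 28 mm. The pointer, compared with the gauge stripes, gives roughly 28 to 31 mm. The stripes and scale marks disagree by about 1 mm on where zero is. The pointer's thickness was not measured. All of these readings fall within the 26 to 44 mm band, near its upper edge. The plate top, known to be at 114 mm, measured 113.8 mm, so I trust these heights to about 1 mm.
- **Red band:** each ring was lowered to contact and then released. I took no pictures during the settling, but the pan's resting travel is far from the 54 mm overload mark.
- **Final pictures:** both rings lie flat around the spindle. The other two rings are still flat on the mat, and the denture cast, spatula and crucible look unmoved. The arm is clear of everything.

The one reading I did not resolve is the finger opening, which showed about 45 mm on the 48 mm rings; both grips held.

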